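# Rack the yellow ink roller and lock it

## Robot

A 7-joint arm with a two-finger parallel gripper is mounted at the origin on the work surface. World frame = base frame: x ahead of the robot, y to its left, z up, the work surface at z = 0. Lengths are in m, angles in rad, forces in N, time in s.
With the tool pointing down it reaches from about 0.4 to 0.875 m from the base axis. Payload 19.3 kg.
Tool frame: the origin (TCP) lies at the very end of the fingers, on their centre line; the grasp point (between the pads) lies 19 mm behind it; z points along the fingers, y is the line along which they close (so a half turn about z gives the same grasp; the last joint's range is limited). The gripper opens to 85 mm and grips with 20 to 120 N. Pads are 22 mm wide; open, the fingers measure 114 mm over their backs; the gripper's body (76 mm by 85 mm) begins 54 mm behind the grasp point. The pads swing forward as they close: fully open they stand 13 mm farther back than shut.
Start: joints at [1.117, 0.521, -0.036, 1.599, 0.021, 1.021, -0.113], TCP at [0.234, -0.58, 0.207] pointing down, gripper open.
Joint ranges: [-2.91, 2.91], [-0.3, 2.13], [-1.5, 1.42], [0.17, 2.43], [-1.26, 4.41], [0.16, 1.93], [-2.52, 2.52]. Speed limits (rad/s): [1.89, 1.89, 2.39, 2.39, 3.01, 3.01, 3.01].

## Interface

Orientations are given as [roll, pitch, yaw] about the fixed x, y, z axes, in that order (R = Rz(yaw) Ry(pitch) Rx(roll)).
In Python, from workcell import observe, grab_frame, job_done gives the robot as it stands.
- The arm moves only by the tool move_arm, never from a script. Its argument "plan" is a list that holds one entry, the list of rows, each a list of 7 numbers: the shift along the tool's x, y, z each as a share of 0.02 m, from -1 to 1, then the turn, a rotation vector about the tool's x, y, z each as a share of 6 degrees, from -1 to 1, then the opening, from -1 (shut) to 1 (fully open). A call has exactly 10 rows; each row shifts and turns the commanded pose from where the row before left it, along the tool's axes as they then stand; what a row does not reach is not made up. A row lasts 1/10 s, in which the tool goes at most 50 mm and 8.59 degrees, less where a joint would pass 70% of its speed; a pose out of reach is approached as far as the arm can. A call with a number of a shift or a turn outside -1 to 1 is refused whole. A call with a gripper value outside its range is refused whole. The fingers move at their own pace and stop on an object; "grip_force" is the grip in N (left out, the last holds). Time passes only in rows, so rows that do not move let the fingers close, or fill a call up. It gives the time, the measured TCP pose, the force, the opening and the grip force at its end, in the units of the state.
- observe(): the state, without advancing time (a new reading comes with each control period).
- grab_frame(name): name is "side" or "top" or "wrist"; returns a dict with "color" (400x640x3 uint8, red, green, blue), "intrinsics" (3x3 intrinsics, pixels), "k1" (the pictures are not rectified: a ray, as slopes to the right and down, at radius r is drawn at 1 + k1 r^2 times it, then the intrinsics apply), "position" and "orientation" of the camera in the world; the wrist camera has in their place "tool_from_camera" (4x4, takes a point from camera to tool coordinates, whose origin is the TCP and whose axes are the flange's). Camera axes: x right, y down, z forward; pixel columns grow to the right and rows downward; lengths in m; the calibration is good to about 2 mm. A picture is of the moment at which its call begins: read the wrist's pose just before it. There is no depth.
- job_done(): hands the job in; it is judged then, once.
The state is a dict: "clock": time; "qpos": joint angles; "qd": joint speeds; "joint_efforts": joint torques, N m; "position": TCP position; "tool_rot": TCP orientation; "force": force on the tool from outside, world axes, zero at the start; "moment": the same for the moment, N m; "grip_width": finger opening in m; "finger_force": force on a finger pad.
Only numpy, scipy, OpenCV 4.12 (cv2) and the standard library are available. Lean on these libraries where they do the work, as an engineer would, in place of code of your own. Each camera call takes 0.05 s, during which the arm holds its last target. There are 200 camera calls.

## Task

Take the yellow ink roller out of its low wooden cradle and lay it gently, without letting it drop, on the green roller stand: both steel shaft ends in the V notches, the roller centred between the two plates so its rubber touches neither. Let go of it, and only then turn the red lock knob clockwise until it clicks past its detent to its stop, so that its tongue lies over the shaft end. Leave the blue roller, the ink can, the wash bottle and the ink knife where they are.

Things in the scene. Friction and masses are not known exactly. Their poses are not given: they have to be found in the camera images.
- yellow_roller: Yellow rubber ink roller, 0.4 to 0.65 kg: rubber 50 mm diameter, 110 mm long, on a steel shaft 12 mm diameter, 170 mm long (30 mm bare at each end). Origin at its middle on the shaft axis; x along the shaft, either way round; it may be rolled about x. At the start it lies level in a low wooden cradle, shaft axis 42 mm above the bench, rubber 17 mm clear of the bench.
- blue_roller: Bystander: the same roller with blue rubber, lying in an identical cradle. Leave alone.
- cradle_a: Fixed low wooden cradle under the yellow roller: two upright plates, 14 mm thick, 56 mm wide, 48 mm high at the tips of their V notches, centred 72 mm either side of the origin along x, joined by a strip 30 mm wide and 8 mm high. Origin at the middle of its underside; x along the shaft.
- cradle_b: Fixed cradle like cradle_a, under the blue roller.
- stand: Fixed green roller stand. Origin at its underside midway between the notch plates, x along a racked shaft. Base 80 mm wide, 12 mm high, x -90 to +160 mm. Two plates, 14 mm thick, 56 mm wide, at x -72 and +72 mm, each with a 90 degree V in its top, 28 mm wide, bottom 80 mm and tips 94 mm above the bench. The lock's column (20 mm diameter) is at x +125 mm, y 0; a spring post beside it.
- stand_rest (a point): Where the middle of the shaft axis lies when the roller is racked and centred: 88.5 mm above the bench, axes as the stand's (x along the shaft). The rubber then clears each plate by 10 mm.
- lock (a joint): Turn of the red lock knob about its upright axis: 0 = open (start); grows clockwise seen from above to the stop at 1.40 = locked. A click spring resists (0.1 N m) and turns it back until about 0.85 rad; beyond 1 it snaps to the stop. Its tongue (12 mm wide, reaching 58 mm, 98 to 104 mm above the bench) when open points across the shaft line; locked, it lies over the shaft end.
- lock_grip (a point): Centre of the red bar grip on top of the lock knob, on its turning axis, 134 mm above the bench. The bar is 46 mm long along this frame's x (the tongue points to +x), 14 mm wide along y, 26 mm high (120 to 146 mm above the bench), on a 20 mm stem; z up. The frame turns with the knob.
- ink_can: Bystander: metal ink can, 90 mm diameter, 85 mm tall. Origin at the centre of its underside.
- wash_bottle: Bystander: white squeeze bottle with a pointed nozzle, 64 mm diameter, 195 mm tall. Origin at the centre of its underside.
- ink_knife: Bystander: ink spatula, 200 mm long, lying flat on the bench, x along its length.
There are look-alikes about, which are no part of the job. Of the things like the yellow_roller, leave any that is turquoise; of the rest the larger one is meant.

How it is judged:
By the outcome, as a careful person would: the job done as asked, in the order asked, and still so for the second after the job is handed in, with the robot touching nothing.
It also fails if it takes over 58 s, if anything falls off the work surface, if the arm or the gripper's body presses on something with over 40 N, if the wrist force passes 120 N, or if a joint passes its speed limit or range.

## Working session

There is one attempt and no reset: what is moved stays moved. The work goes in short steps, Python scripts to look and compute and a tool call to move; the robot and the scene stay as the last step left them, time stands still between calls to the robot, and variables do not carry over. Pictures are saved under pics/ and viewed, at most 10 in all, crops included, and the job is handed in when it is done.

Besides the shell and the picture viewer there is one more tool, called after "Emit:" by a JSON object that holds its "fn" and its "kwargs", one argument or row to a line. move_arm: Moves the arm, as the interface text tells. Shift numbers are shares of 0.02 m and turn numbers shares of 6 degrees, none past 1 either way. Its arguments: {"type":"object","properties":{"plan":{"type":"array"},"grip_force":{"type":"number"}},"required":["plan"]}

```bash
mkdir -p pics; ls; cat > h.py <<'E'
import numpy as np, cv2
from workcell import observe, grab_frame, job_done
from scipy.spatial.transform import Rotation as R
def snap(name,fn):
    s=observe(); f=grab_frame(name); cv2.imwrite(fn,f['color'][:,:,::-1]); return s,f
E
python3 - <<'E'
from h import *
s=observe();print(s)
import pickle
for n in ('side','top'):
    _,f=snap(n,f'pics/{n}0.png'); pickle.dump(f,open(f'{n}0.pkl','wb'))
    print({k:v for k,v in f.items() if k!='color'})
E
```

```text
pics
{'clock': 0.0, 'qpos': array([ 1.11678612,  0.52199268, -0.03635348,  1.59995804,  0.02119511,
        1.02111634, -0.1128129 ]), 'qd': array([ 0.00073117,  0.00075977, -0.00190188,  0.00108936,  0.00130355,
       -0.00100833, -0.00202904]), 'joint_efforts': array([-2.76995488e-04, -9.27118850e+01,  1.97956301e+00, -3.69945467e+01,
        1.76566100e-02,  8.04714829e-03, -1.91784370e-04]), 'position': array([ 0.23388773, -0.57921691,  0.20695664]), 'tool_rot': array([-3.14050458e+00,  6.01871261e-05,  3.83806526e-01]), 'force': array([ 0.38367743, -0.12677581,  0.18009844]), 'moment': array([-0.00214261,  0.00747097, -0.00945675]), 'finger_force': 0.0, 'grip_width': 0.08526209239007865}
{'intrinsics': array([[490.38565291,   0.        , 322.27998337],
       [  0.        , 490.38565291, 199.19228722],
       [  0.        ,   0.        ,   1.        ]]), 'k1': -0.15358385690413734, 'position': array([-0.30345492,  1.05054363,  0.85477779]), 'orientation': array([-2.07070002,  0.02048247, -2.47089902])}
{'intrinsics': array([[385.79002199,   0.        , 321.09023656],
       [  0.        , 385.79002199, 198.37614583],
       [  0.        ,   0.        ,   1.        ]]), 'k1': -0.07233338079215808, 'position': array([ 0.45445873, -0.00159502,  1.15252782]), 'orientation': array([-3.06881179,  0.00885702, -1.54490538])}
```

View pics/top0.png

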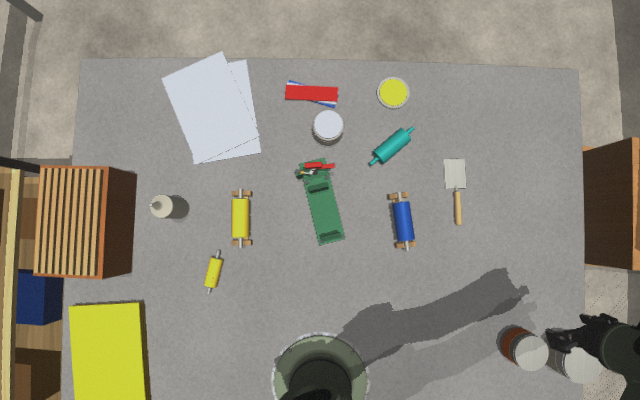

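View pics/side0.png

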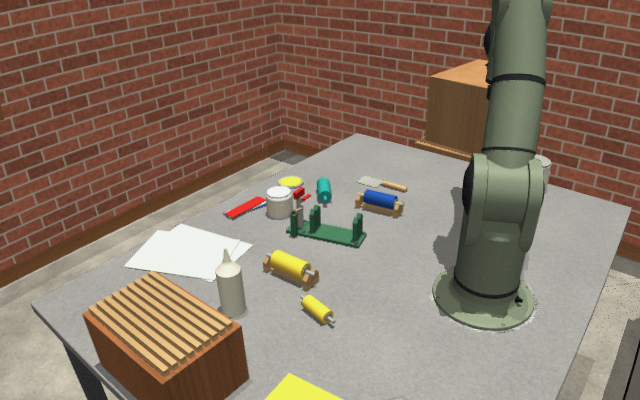

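Candidates (top image): the larger yellow roller in its cradle at (241,217); the small yellow one on the bench at (214,272); turquoise (391,146); blue (402,222). By the description, it's the one at (241,217). The stand runs from (330,240) to (315,165), with the red knob near (320,166). A close crop will check this.

```bash
cat >> h.py <<'E'
def cam(f):
    if 'position' in f: return R.from_euler('xyz',f['orientation']).as_matrix(),np.array(f['position'])
    s=f['state']; T=np.array(f['tool_from_camera']); Rt=R.from_euler('xyz',s['tool_rot']).as_matrix()
    return Rt@T[:3,:3], Rt@T[:3,3]+s['position']
def ray(f,uv):
    K=f['intrinsics'];d=np.array([(uv[0]-K[0,2])/K[0,0],(uv[1]-K[1,2])/K[1,1]]);n=d.copy()
    for _ in range(20): n=d/(1+f['k1']*(n@n))
    Rc,p=cam(f); return p,Rc@np.array([*n,1.])
def onz(f,uv,z):
    p,d=ray(f,uv); return p+d*(z-p[2])/d[2]
def proj(f,X):
    Rc,p=cam(f); c=Rc.T@(np.asarray(X)-p); n=c[:2]/c[2]; n=n*(1+f['k1']*(n@n)); K=f['intrinsics']
    return np.array([K[0,0]*n[0]+K[0,2],K[1,1]*n[1]+K[1,2]])
E
python3 - <<'E'
from h import *
import pickle
t=pickle.load(open('top0.pkl','rb'))['color'][:,:,::-1];s=pickle.load(open('side0.pkl','rb'))['color'][:,:,::-1]
a=cv2.resize(t[155:300,195:355],None,fx=5,fy=5,interpolation=cv2.INTER_CUBIC)[:600]
b=cv2.resize(t[150:250,285:355],None,fx=6,fy=6,interpolation=cv2.INTER_CUBIC)
c=cv2.resize(s[180:295,240:380],None,fx=5.2,fy=5.2,interpolation=cv2.INTER_CUBIC)
cv2.imwrite('pics/a.png',cv2.resize(t[150:300,165:365],None,fx=4,fy=4,interpolation=cv2.INTER_CUBIC)); cv2.imwrite('pics/c.png',c)
E
```

```text
(no output)
```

View pics/a.png

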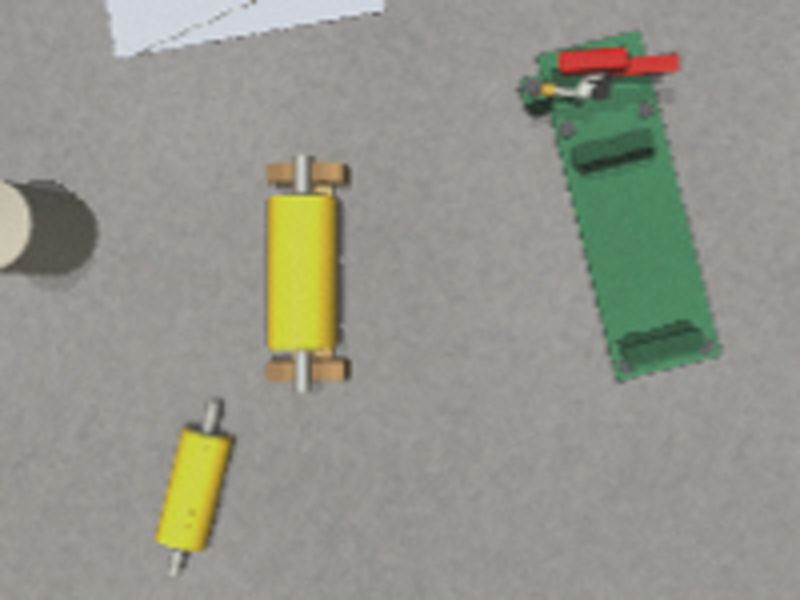

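View pics/c.png

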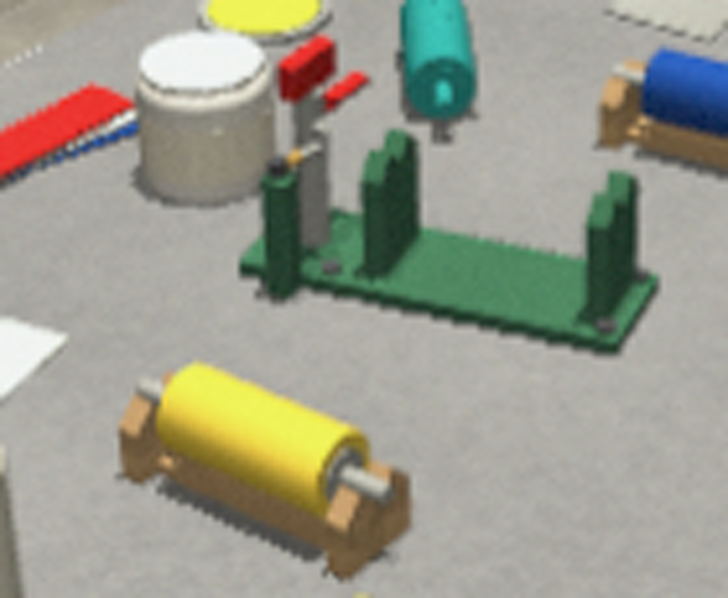

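Crop confirms it: the large yellow roller sits in the wooden cradle, with shaft ends at crop (302,155) and (302,392). The knob bar is at crop (560–630,60), and its tongue points right to (680,62).

```bash
cat > m.py <<'E'
from h import *
import pickle
t=pickle.load(open('top0.pkl','rb'));s=pickle.load(open('side0.pkl','rb'))
A=lambda u,v:(165+(u+.5)/4-.5,150+(v+.5)/4-.5)
C=lambda u,v:(240+(u+.5)/5.2-.5,180+(v+.5)/5.2-.5)
def mid(f,p,z): return onz(f,p,z)
e=[onz(t,A(302,156),.045),onz(t,A(302,391),.045)]
print('roller ends',e,'len',np.linalg.norm(e[0]-e[1]),'mid',(e[0]+e[1])/2)
# yellow blob centroid
for n,f,roi in(('top',t,(slice(190,245),slice(225,255))),('side',s,(slice(245,285),slice(262,320)))):
    c=f['color'].astype(int);m=np.zeros(c.shape[:2],bool);m[roi]=((c[...,0]>130)&(c[...,2]<90)&(c[...,1]>110))[roi]
    v,u=np.nonzero(m);print(n,u.mean(),v.mean(),m.sum(),u.min(),u.max(),v.min(),v.max(),onz(f,(u.mean(),v.mean()),.05))
P=[onz(t,A(*q),.012) for q in((637,33),(719,352),(618,381))]
print('corners',P,'L',np.linalg.norm(P[0]-P[1]),'W',np.linalg.norm(P[1]-P[2]))
ax=(P[0]-P[1]);ax/=np.linalg.norm(ax);print('yaw',np.arctan2(ax[1],ax[0]))
y=np.array([-ax[1],ax[0],0])
O1=P[1]+90*ax/1000+.04*y;O2=P[2]+.09*ax-.04*y;O3=P[0]-.16*ax+.04*y
print('O',O1,O2,O3)
print('knob',(onz(t,A(559,60),.146)+onz(t,A(630,60),.146))/2, 'tongue',onz(t,A(680,63),.104))
k=np.mean([O1,O2,O3],0)+.125*ax;print('column',k)
print('side notch tips', [C(374,155),C(397,135),C(600,195),C(622,175)])
O=np.mean([O1,O2,O3],0);O[2]=0
for xx in(.072,-.072):
  for yy in(.014,-.014):
    print(xx,yy,proj(s,O+xx*ax+yy*y+[0,0,.094]))
E
python3 m.py
```

```text
roller ends [array([0.55733711, 0.24566498, 0.045     ]), array([0.3881162, 0.2389501, 0.045    ])] len 0.16935408571342633 mid [0.47272666 0.24230754 0.045     ]
top 239.8729198184569 217.39939485627838 661 232 250 191 244 [0.47395199 0.24188888 0.05      ]
side 288.3029197080292 263.257299270073 548 266 310 251 281 [0.4708736  0.25296253 0.05      ]
corners [array([0.65889284, 0.00547661, 0.012     ]), array([ 0.42324673, -0.06087116,  0.012     ]), array([0.40007969, 0.01288536, 0.012     ])] L 0.24480832933497226 W 0.07730935221933169
yaw 0.27445176771744445
O [0.49903761 0.00202353 0.012     ] [ 0.49755212 -0.00122587  0.012     ] [0.49404025 0.00061648 0.012     ]
knob [0.61620909 0.03218467 0.146     ] tongue [ 0.62231751 -0.02509956  0.104     ]
column [0.6171984  0.03434879 0.012     ]
side notch tips [(311.5192307692308, 209.40384615384616), (315.9423076923077, 205.55769230769232), (354.9807692307692, 217.09615384615384), (359.21153846153845, 213.25)]
0.072 0.014 [312.52997804 208.28272924]
0.072 -0.014 [316.06840661 204.19668143]
-0.072 0.014 [355.98299395 216.57466181]
-0.072 -0.014 [358.98492257 212.23129366]
```

Emit:
{"fn": "move_arm", "kwargs": {
  "plan": [
    [[0,0,0,0,0,0.82,1],[0,0,0,0,0,0.82,1],[0,0,0,0,0,0.82,1],[0,0,0,0,0,0.82,1],[1,-1,0,0,0,0,1],[1,-1,0,0,0,0,1],[1,-1,0,0,0,0,1],[1,-1,0,0,0,0,1],[1,-1,0,0,0,0,1],[1,-1,0,0,0,0,1]]
  ],
  "grip_force": 45
}}

```text
clock: 1.1
position: [0.3497, -0.4537, 0.2073]
tool_rot: [-3.141, 0.0, 0.04]
force: [0.5, 0.1, -0.5]
grip_width: 0.0853
finger_force: 0.0
```

Emit:
{"fn": "move_arm", "kwargs": {
  "plan": [
    [[1,-1,0,0,0,0,1],[1,-1,0,0,0,0,1],[1,-1,0,0,0,0,1],[1,-1,0,0,0,0,1],[1,-1,0,0,0,0,1],[1,-1,0,0,0,0,1],[0,-1,0,0,0,0,1],[0,-1,0,0,0,0,1],[0,-1,0,0,0,0,1],[0,-1,0,0,0,0,1]]
  ]
}}

```text
clock: 2.1
position: [0.4607, -0.2492, 0.2073]
tool_rot: [-3.141, 0.001, 0.04]
force: [0.1, 0.4, -0.3]
grip_width: 0.0853
finger_force: 0.0
```

Emit:
{"fn": "move_arm", "kwargs": {
  "plan": [
    [[0,-1,0,0,0,0,1],[0,-1,0,0,0,0,1],[0,-1,0,0,0,0,1],[0,-1,0,0,0,0,1],[0,-1,0,0,0,0,1],[0,-1,0,0,0,0,1],[0,-1,0,0,0,0,1],[0,-1,0,0,0,0,1],[0,-1,0,0,0,0,1],[0,-1,0,0,0,0,1]]
  ]
}}

```text
clock: 3.1
position: [0.4526, -0.0495, 0.2074]
tool_rot: [-3.142, 0.0, 0.04]
force: [0.6, -0.3, 0.5]
grip_width: 0.0854
finger_force: 0.0
```

```bash
cat >> h.py <<'E'
import pickle
def wrist(tag):
    s=observe(); f=grab_frame('wrist'); f['state']=s; pickle.dump(f,open(tag+'.pkl','wb')); cv2.imwrite(f'pics/{tag}.png',f['color'][:,:,::-1]); return f
E
python3 - <<'E'
from h import *
f=wrist('w1'); print(f['intrinsics'],f['k1'],f['tool_from_camera'])
for X in ([.497,.0005,.012],[.617,.033,.146],[.472,.243,.042]): print(proj(f,X))
E
```

```text
[[313.07632893   0.         315.18555597]
 [  0.         313.07632893 202.90699289]
 [  0.           0.           1.        ]] -0.03660045290841736 [[-1.64479282e-04 -9.59989389e-01 -2.80036331e-01  7.06509263e-02]
 [ 9.99999382e-01 -4.65857395e-04  1.00965105e-03  3.45796736e-05]
 [-1.09971129e-03 -2.80035992e-01  9.59988872e-01 -1.67707878e-01]
 [ 0.00000000e+00  0.00000000e+00  0.00000000e+00  1.00000000e+00]]
[272.47519804 134.01133379]
[195.22983828 -44.79597512]
[ 46.89725969 152.11553004]
```

View pics/w1.png

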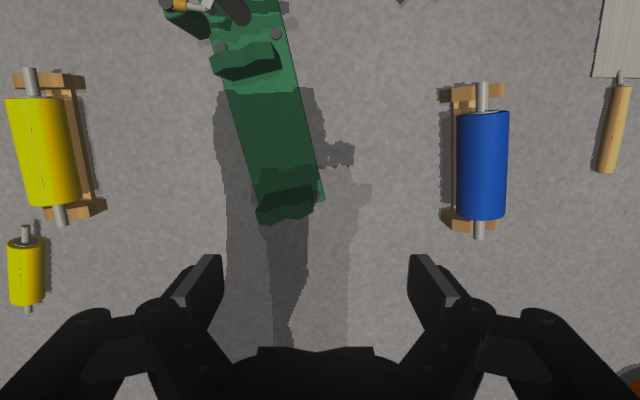

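Wrist view: stand plates at (245,60) and (290,205), yellow roller at (45,150), blue at (482,165). I'll overlay the stand model to check its pose.

```bash
cat > ov.py <<'E'
from h import *
def overlay(f,O,yaw,x0,y0,w,h,k,fn):
    im=cv2.resize(f['color'][y0:y0+h,x0:x0+w,::-1],None,fx=k,fy=k,interpolation=cv2.INTER_CUBIC)
    ax=np.array([np.cos(yaw),np.sin(yaw),0]);ay=np.array([-ax[1],ax[0],0]);O=np.array([*O,0])
    def L(pts,col):
        q=np.array([(proj(f,O+p[0]*ax+p[1]*ay+np.array([0,0,p[2]]))-[x0,y0]+.5)*k-.5 for p in pts])
        cv2.polylines(im,[np.round(q*8).astype(int)],False,col,1,cv2.LINE_AA,3)
    L([(-.09,-.04,.012),(.16,-.04,.012),(.16,.04,.012),(-.09,.04,.012),(-.09,-.04,.012)],(255,0,255))
    for c in(-.072,.072):
        for s in(-.007,.007): L([(c+s,-.028,.012),(c+s,-.028,.094),(c+s,-.014,.094),(c+s,0,.08),(c+s,.014,.094),(c+s,.028,.094),(c+s,.028,.012)],(0,255,255))
    cv2.imwrite(fn,im)
E
python3 - <<'E'
from ov import *
import pickle
f=pickle.load(open('w1.pkl','rb'))
overlay(f,(.497,.0005),.274,180,0,160,230,2.6,'pics/o1.png')
g=pickle.load(open('side0.pkl','rb'));overlay(g,(.497,.0005),.274,280,195,95,55,6,'pics/o2.png')
a=cv2.imread('pics/o1.png');b=cv2.imread('pics/o2.png');b=cv2.resize(b,None,fx=.66,fy=.66)
H=np.zeros((598,800,3),np.uint8);H[:a.shape[0],:a.shape[1]]=a;H[:b.shape[0],a.shape[1]:a.shape[1]+b.shape[1]]=b[:,:800-a.shape[1]];cv2.imwrite('pics/o.png',H)
E
```

```text
(no output)
```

View pics/o.png

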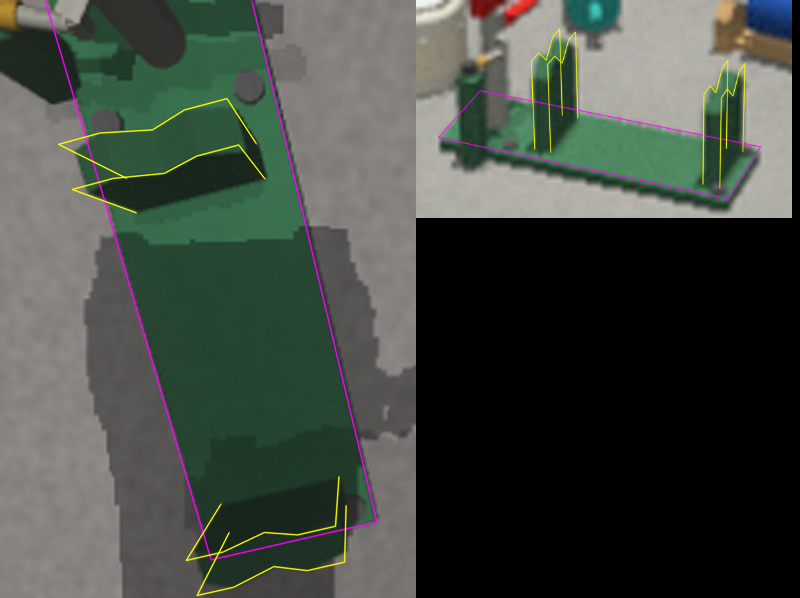

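Base edges match within about 2 mm; the plates look up to a few mm off, so I'll take a better, more central wrist view.

Emit:
{"fn": "move_arm", "kwargs": {
  "plan": [
    [[1,-0.8,0,0,0,0,1],[1,-0.8,0,0,0,0,1],[1,-0.8,0,0,0,0,1],[0,0,0,0,0,0,1],[0,0,0,0,0,0,1],[0,0,0,0,0,0,1],[0,0,0,0,0,0,1],[0,0,0,0,0,0,1],[0,0,0,0,0,0,1],[0,0,0,0,0,0,1]]
  ]
}}

```text
clock: 4.15
position: [0.5108, -0.0, 0.2076]
tool_rot: [3.142, -0.0, 0.04]
force: [-0.1, 0.6, -0.3]
grip_width: 0.0857
finger_force: 0.0
```

```bash
python3 - <<'E'
from ov import *
f=wrist('w2'); 
for q in ([.09,.04,.0],[.16,-.04,0],[-.09,0,0]):pass
lut=np.clip((np.arange(256)/255.)**.5*255,0,255).astype(np.uint8)
f['color']=cv2.LUT(f['color'],lut)
overlay(f,(.497,.0005),.274,190,10,160,230,2.6,'pics/o3.png')
c=f['color'][10:240,190:350,::-1];a=cv2.imread('pics/o3.png');b=cv2.resize(c,None,fx=2.4,fy=2.6,interpolation=cv2.INTER_CUBIC)
cv2.imwrite('pics/o4.png',np.hstack([a,b]))
E
```

```text
(no output)
```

View pics/o4.png

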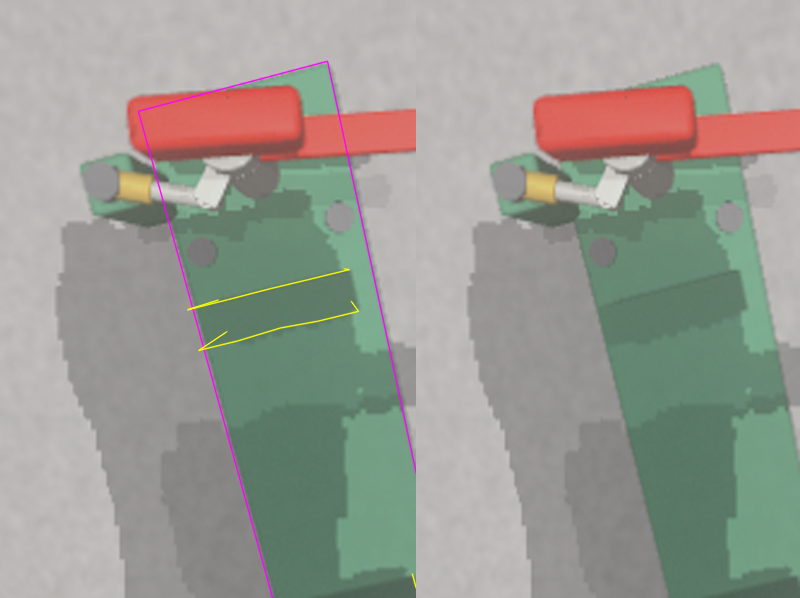

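```bash
cat > m2.py <<'E'
from h import *
f=pickle.load(open('w2.pkl','rb'))
B=lambda u,v:(190+(u-416+.5)/2.4-.5,10+(v+.5)/2.6-.5)
q=[onz(f,B(*p),.094)[:2] for p in((600,308),(738,270),(747,308),(607,345))]
print(q,[np.linalg.norm(q[i]-q[(i+1)%4]) for i in range(4)],'ctr',np.mean(q,0))
b=[onz(f,B(*p),.012)[:2] for p in((720,65),(799,450),(576,228),(667,598))]
for i,j in((1,0),(3,2)): d=b[j]-b[i];print('yaw',np.arctan2(d[1],d[0]))
d=b[0]-b[1];d/=np.linalg.norm(d);n=np.array([-d[1],d[0]]);print('width',[(x-b[0])@n for x in b],b[0])
yaw=np.arctan2(d[1],d[0]);O=b[0]-.16*d+.04*n;print('O from corner',O)
print('O from plate',np.mean(q,0)-.072*d)
k=onz(f,B(615,123),.146)[:2];print('knob',k,'O from knob',k-.125*d)
for a,c in(((535,98),(690,88)),((542,157),(695,150))):
  u=onz(f,B(*a),.146)[:2];v=onz(f,B(*c),.146)[:2];print('bar',np.linalg.norm(u-v),np.arctan2(*(v-u)[::-1])+np.pi/2)
E
python3 m2.py
```

```text
[array([0.56602321, 0.04467748]), array([ 0.58035344, -0.00513955]), array([ 0.56811249, -0.00900942]), array([0.5537635 , 0.04210182])] [np.float64(0.051837162400364664), np.float64(0.01283810696274311), np.float64(0.05308720717443758), np.float64(0.01252735213291863)] ctr [0.56706316 0.01815758]
yaw 0.280540083491763
yaw 0.2653099983920249
width [np.float64(0.0), np.float64(6.938893903907228e-18), np.float64(0.07945505350643023), np.float64(0.08210428612016976)] [0.66030929 0.00424445]
O from corner [ 0.49548934 -0.00161925]
O from plate [ 0.49787793 -0.00177739]
knob [0.61624356 0.03271381] O from knob [ 0.49613031 -0.00189553]
bar 0.043548468392276295 0.0901432403723148
bar 0.04365840695240548 0.0756447930362425
```

Emit:
{"fn": "move_arm", "kwargs": {
  "plan": [
    [[-0.14,-1,0,0,0,0,1],[-0.14,-1,0,0,0,0,1],[-0.14,-1,0,0,0,0,1],[-0.14,-1,0,0,0,0,1],[-0.14,-1,0,0,0,0,1],[-0.14,-1,0,0,0,0,1],[-0.14,-1,0,0,0,0,1],[-0.14,-1,0,0,0,0,1],[-0.14,-1,0,0,0,0,1],[-0.14,-1,0,0,0,0,1]]
  ]
}}

```text
clock: 5.2
position: [0.4746, 0.1995, 0.2075]
tool_rot: [3.142, -0.0, 0.04]
force: [-0.0, -0.5, -0.6]
grip_width: 0.0855
finger_force: 0.0
```

Emit:
{"fn": "move_arm", "kwargs": {
  "plan": [
    [[0,-1,0,0,0,0,1],[0,-1,0,0,0,0,1],[0,-0.1,1,0,0,0,1],[0,0,1,0,0,0,1],[0,0,1,0,0,0,1],[0,0,0.5,0,0,0,1],[0,0,0,0,0,0,1],[0,0,0,0,0,0,1],[0,0,0,0,0,0,1],[0,0,0,0,0,0,1]]
  ]
}}

```text
clock: 6.2
position: [0.4735, 0.2409, 0.1383]
tool_rot: [-3.141, -0.001, 0.04]
force: [0.1, 0.9, 0.5]
grip_width: 0.0855
finger_force: 0.0
```

```bash
python3 - <<'E'
from h import *
f=wrist('w3')
c=f['color'].astype(int); m=((c[...,0]>120)&(c[...,2]<90)&(c[...,1]>100)).astype(np.uint8)
n,l,st,ce=cv2.connectedComponentsWithStats(m);i=1+np.argmax(st[1:,4]);print(st[i],ce[i],onz(f,ce[i],.06),f['state']['position'])
E
```

```text
[ 289  135   48  131 3068] [310.50456323 181.25325945] [0.49046987 0.24509256 0.06      ] [0.47354479 0.24090745 0.1382714 ]
```

View pics/w3.png

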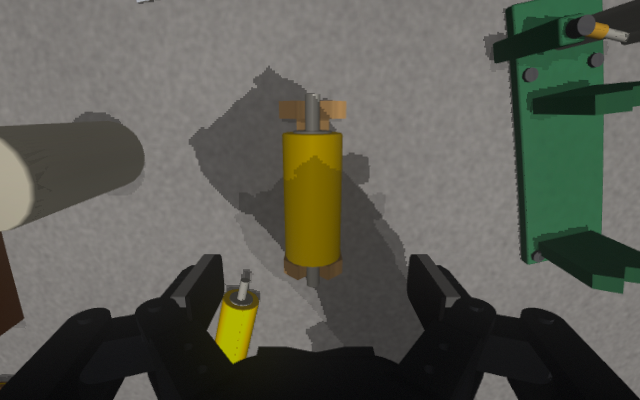

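```bash
python3 - <<'E'
from h import *
f=pickle.load(open('w3.pkl','rb'))
a,b=onz(f,(313,94),.046),onz(f,(313.5,286),.04);print(a,b,np.linalg.norm(a-b),(a+b)/2,np.arctan2(a[1]-b[1],a[0]-b[0]))
for p in((313,132),(313,265)):print(onz(f,p,.055))
print(onz(f,(284,200),.045),onz(f,(342,200),.045))
E
```

```text
[0.55779304 0.2457425  0.046     ] [0.38353013 0.23866872 0.04      ] 0.17450959730036364 [0.47066158 0.24220561 0.043     ] 0.040570291821870615
[0.52892883 0.24458495 0.055     ]
[0.41367179 0.24020126 0.055     ]
[0.46973049 0.26753186 0.045     ] [0.47172955 0.21732882 0.045     ]
```

Emit:
{"fn": "move_arm", "kwargs": {
  "plan": [
    [[-0.1,-0.07,0.8,0,0,0,1],[0,0,1,0,0,0,1],[0,0,1,0,0,0,1],[0,0,1,0,0,0,1],[0,0,1,0,0,0,1],[0,0,0.6,0,0,0,1],[0,0,0.4,0,0,0,1],[0,0,0,0,0,0,1],[0,0,0,0,0,0,1],[0,0,0,0,0,0,-1]]
  ]
}}

```text
clock: 7.25
position: [0.4715, 0.2423, 0.0223]
tool_rot: [-3.141, -0.001, 0.04]
force: [0.8, -0.4, 0.1]
grip_width: 0.0733
finger_force: 0.0
```

Emit:
{"fn": "move_arm", "kwargs": {
  "plan": [
    [[0,0,0,0,0,0,-1],[0,0,0,0,0,0,-1],[0,0,0,0,0,0,-1],[0,0,0,0,0,0,-1],[0,0,0,0,0,0,-1],[0,0,0,0,0,0,-1],[0,0,0,0,0,0,-1],[0,0,0,0,0,0,-1],[0,0,0,0,0,0,-1],[0,0,0,0,0,0,-1]]
  ]
}}

```text
clock: 8.25
position: [0.4715, 0.2435, 0.0225]
tool_rot: [-3.14, -0.001, 0.041]
force: [-3.2, 4.6, 12.7]
grip_width: 0.0451
finger_force: 44.0
```

Opening of 45 mm on a 50 mm roller suggests the pads sit above the axis. I'll reopen, go 7 mm lower and grip again.

Emit:
{"fn": "move_arm", "kwargs": {
  "plan": [
    [[0,0,0,0,0,0,1],[0,0,0,0,0,0,1],[0,0,0,0,0,0,1],[0,0,0,0,0,0,1],[0,0,0,0,0,0,1],[0,0,0.2,0,0,0,1],[0,0,0.15,0,0,0,1],[0,0,0,0,0,0,1],[0,0,0,0,0,0,1],[0,0,0,0,0,0,1]]
  ]
}}

```text
clock: 9.25
position: [0.4711, 0.2421, 0.0145]
tool_rot: [-3.142, 0.0, 0.04]
force: [-0.6, 0.0, 0.7]
grip_width: 0.0853
finger_force: 0.0
```

```bash
python3 - <<'E'
from h import *
f=wrist('w4'); s=f['state'];print(s['position'],s['force'],s['grip_width'])
c=f['color'].astype(int); m=((c[...,0]>90)&(c[...,2]<70)&(c[...,1]>80)).astype(np.uint8)
n,l,st,ce=cv2.connectedComponentsWithStats(m);i=1+np.argmax(st[1:,4]);print(st[i],ce[i])
E
```

```text
[0.47112668 0.24207745 0.01451114] [-0.60999122  0.04548923  0.65522672] 0.08528667001695188
[  257   146   113   206 19331] [311.04862656 243.49806011]
```

Emit:
{"fn": "move_arm", "kwargs": {
  "plan": [
    [[0,0,0,0,0,0,-1],[0,0,0,0,0,0,-1],[0,0,0,0,0,0,-1],[0,0,0,0,0,0,-1],[0,0,0,0,0,0,-1],[0,0,0,0,0,0,-1],[0,0,0,0,0,0,-1],[0,0,0,0,0,0,-1],[0,0,0,0,0,0,-1],[0,0,0,0,0,0,-1]]
  ]
}}

```text
clock: 10.3
position: [0.4712, 0.2435, 0.015]
tool_rot: [-3.14, -0.001, 0.041]
force: [-2.8, 4.6, 6.2]
grip_width: 0.0478
finger_force: 45.3
```

Emit:
{"fn": "move_arm", "kwargs": {
  "plan": [
    [[0,0,-0.3,0,0,0,-1],[0,0,-0.5,0,0,0,-1],[0,0,-0.7,0,0,0,-1],[0,0,-1,0,0,0,-1],[0,0,-1,0,0,0,-1],[0,0,-1,0,0,0,-1],[0,0,-1,0,0,0,-1],[0,0,-0.8,0,0,0,-1],[0,0,-0.5,0,0,0,-1],[0,0,0,0,0,0,-1]]
  ]
}}

```text
clock: 11.3
position: [0.4717, 0.2422, 0.1521]
tool_rot: [-3.141, -0.002, 0.04]
force: [-0.5, 0.0, -5.9]
grip_width: 0.0479
finger_force: 47.9
```

```bash
python3 - <<'E'
from h import *
f=wrist('w5'); s=f['state'];print(s['position'],s['tool_rot'],s['force'],s['moment'],s['grip_width'])
snap('side','pics/s5.png')
E
```

```text
[0.4716817  0.24218944 0.15210725] [-3.14068208e+00 -2.09814405e-03  3.99853941e-02] [-0.45327545  0.02771056 -5.9259638 ] [-0.00072851  0.01103835 -0.05266829] 0.047854475645726646
```

View pics/w5.png

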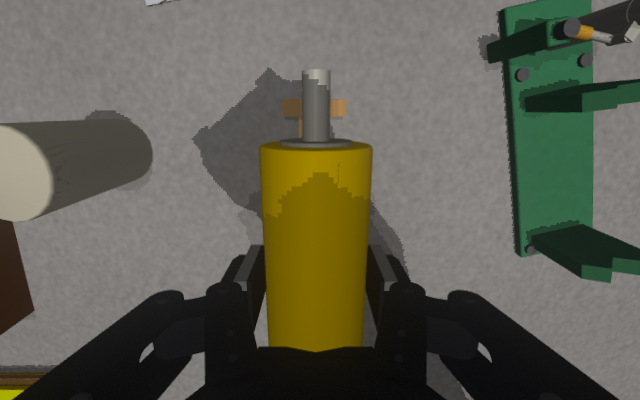

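Roller is held (about 0.6 kg). Its shaft end is at (316,70) and the rubber's front rim is at row 142. I'll check level and offset numerically.

```bash
python3 - <<'E'
from h import *
f=pickle.load(open('w5.pkl','rb'));s=f['state'];Rt=R.from_euler('xyz',s['tool_rot']).as_matrix()
for h in(.023,.027):
 for p in((.085,0,-h-.006),(.055,0,-h-.025),(.055,.025,-h),(.055,-.025,-h),(.055,0,-h-.006)): print(h,p,proj(f,Rt@np.array(p)+s['position']))
O=np.array([.4968,-.0013]);d=O-s['position'][:2];y=.272
print(d, d@[np.cos(.04),np.sin(.04)], d@[np.sin(.04),-np.cos(.04)])
E
```

```text
0.023 (0.085, 0, -0.028999999999999998) [314.73132691  76.12768999]
0.023 (0.055, 0, -0.048) [314.75897641 154.41588921]
0.023 (0.055, 0.025, -0.023) [369.25649376 147.31651275]
0.023 (0.055, -0.025, -0.023) [260.26798865 147.3494597 ]
0.023 (0.055, 0, -0.028999999999999998) [314.76808115 148.75782139]
0.027 (0.085, 0, -0.033) [314.72838826  75.03787255]
0.027 (0.055, 0, -0.052000000000000005) [314.75669408 155.83541367]
0.027 (0.055, 0.025, -0.027) [370.75369659 148.29578361]
0.027 (0.055, -0.025, -0.027) [258.76673187 148.32996814]
0.027 (0.055, 0, -0.033) [314.76637033 149.82041712]
[ 0.0251183  -0.24348944] 0.015361227067400519 0.2442991359530257
```

Emit:
{"fn": "move_arm", "kwargs": {
  "plan": [
    [[0.07,0.5,0,0,0,0,-1],[0.07,1,0,0,0,0,-1],[0.07,1,0,0,0,0,-1],[0.07,1,0,0,0,0,-1],[0.07,1,0,0,0,0,-1],[0.07,1,0,0,0,0,-1],[0.07,1,0,0,0,0,-1],[0.07,1,0,0,0,0,-1],[0.07,1,0,0,0,0,-1],[0.07,1,0,0,0,0,-1]]
  ]
}}

```text
clock: 12.4
position: [0.4922, 0.0511, 0.1498]
tool_rot: [3.141, 0.001, 0.04]
force: [0.4, -0.3, -6.1]
grip_width: 0.048
finger_force: 47.8
```

Emit:
{"fn": "move_arm", "kwargs": {
  "plan": [
    [[0,1,0,0,0,0,-1],[0,1,0,0,0,0,-1],[0,0.7,0,0,0,0,-1],[0,0,0,0,0,-0.55,-1],[0,0,0,0,0,-0.55,-1],[0,0,0,0,0,-0.55,-1],[0,0,0,0,0,-0.55,-1],[0,0,0,0,0,0,-1],[0,0,0,0,0,0,-1],[0,0,0,0,0,0,-1]]
  ]
}}

```text
clock: 13.4
position: [0.4947, -0.0014, 0.1503]
tool_rot: [-3.142, 0.0, 0.269]
force: [0.1, 0.3, -5.7]
grip_width: 0.0472
finger_force: 47.8
```

```bash
cat >> h.py <<'E'
def need(x,y,yaw):
    s=observe();Rt=R.from_euler('xyz',s['tool_rot']).as_matrix();d=Rt.T@np.array([x-s['position'][0],y-s['position'][1],0])/.02
    return s['position'],s['tool_rot'],'shift',d,'wz',(((s['tool_rot'][2]-yaw+np.pi)%(2*np.pi))-np.pi)/np.radians(6)
E
python3 -c "
from h import *
print(need(.4954,-.0017,.272))"
```

```text
(array([ 0.49474795, -0.0014112 ,  0.15027718]), array([-3.14154762e+00,  4.38665843e-04,  2.69091842e-01]), 'shift', array([ 2.75901450e-02,  2.25879813e-02, -1.31200445e-05]), 'wz', np.float64(-0.027770864909880708))
```

Emit:
{"fn": "move_arm", "kwargs": {
  "plan": [
    [[0.03,0.02,0.5,0,0,-0.03,-1],[0,0,1,0,0,0,-1],[0,0,1,0,0,0,-1],[0,0,0.8,0,0,0,-1],[0,0,0.5,0,0,0,-1],[0,0,0.2,0,0,0,-1],[0,0,0,0,0,0,-1],[0,0,0,0,0,0,-1],[0,0,0,0,0,0,-1],[0,0,0,0,0,0,-1]]
  ]
}}

```text
clock: 14.4
position: [0.4959, -0.0014, 0.071]
tool_rot: [3.141, -0.001, 0.274]
force: [-0.4, 0.2, -6.5]
grip_width: 0.0479
finger_force: 47.8
```

```bash
python3 - <<'E'
from ov import *
print(need(.4954,-.0017,.272))
f=wrist('w6'); s=f['state'];Rt=R.from_euler('xyz',s['tool_rot']).as_matrix()
print(s['force'],s['moment'])
lut=np.clip((np.arange(256)/255.)**.5*255,0,255).astype(np.uint8)
f['color']=cv2.LUT(f['color'],lut)
overlay(f,(.4968,-.0013),.272,220,20,200,150,4,'pics/o6.png')
E
```

```text
(array([ 0.49589318, -0.00139082,  0.07099715]), array([ 3.14138428e+00, -8.31737182e-04,  2.73728012e-01]), 'shift', array([-2.79199179e-02,  8.21746165e-03, -2.15096982e-05]), 'wz', np.float64(0.0165012950125373))
[-0.37671792  0.22927963 -6.45267098] [-0.02682384  0.02976901 -0.00314566]
```

View pics/o6.png

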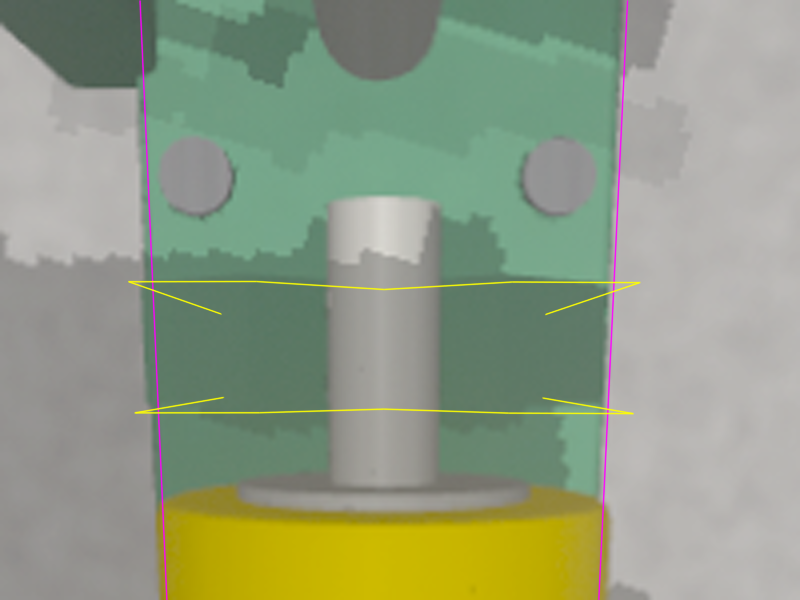

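Shaft centre (384) lines up with the V centre (384). Its end is about 2–3 mm too far towards +x (end at row 200, plate spans rows 280–408), so I'll correct −2 mm and lower it.

Emit:
{"fn": "move_arm", "kwargs": {
  "plan": [
    [[-0.11,0,0,0,0,0,-1],[0,0,0.15,0,0,0,-1],[0,0,0.15,0,0,0,-1],[0,0,0.08,0,0,0,-1],[0,0,0.04,0,0,0,-1],[0,0,0,0,0,0,-1],[0,0,0,0,0,0,-1],[0,0,0,0,0,0,-1],[0,0,0,0,0,0,-1],[0,0,0,0,0,0,-1]]
  ]
}}

```text
clock: 15.45
position: [0.4935, -0.0017, 0.0621]
tool_rot: [-3.141, -0.0, 0.274]
force: [-3.8, 4.4, 1.3]
grip_width: 0.0479
finger_force: 48.5
```

Emit:
{"fn": "move_arm", "kwargs": {
  "plan": [
    [[0,-0.03,0,0,0,0,-1],[0,0,0,0,0,0,-1],[0,0,0.02,0,0,0,-1],[0,0,0,0,0,0,-1],[0,0,0,0,0,0,-1],[0,0,0,0,0,0,-1],[0,0,0,0,0,0,-1],[0,0,0,0,0,0,-1],[0,0,0,0,0,0,-1],[0,0,0,0,0,0,-1]]
  ]
}}

```text
clock: 16.45
position: [0.4935, -0.0014, 0.0618]
tool_rot: [3.142, -0.0, 0.274]
force: [-1.9, 1.7, 5.7]
grip_width: 0.0477
finger_force: 48.9
```

Emit:
{"fn": "move_arm", "kwargs": {
  "plan": [
    [[0,0,0,0,0,0,-1],[0,0,0,0,0,0,-1],[0,0,0,0,0,0,-0.3],[0,0,0,0,0,0,0.1],[0,0,0,0,0,0,0.2],[0,0,0,0,0,0,0.3],[0,0,0,0,0,0,0.5],[0,0,0,0,0,0,1],[0,0,0,0,0,0,1],[0,0,0,0,0,0,1]]
  ],
  "grip_force": 20
}}

```text
clock: 17.45
position: [0.4934, -0.0014, 0.0617]
tool_rot: [3.142, -0.0, 0.274]
force: [-0.3, -0.4, -0.3]
grip_width: 0.0857
finger_force: 0.0
```

```bash
python3 - <<'E'
from h import *
f=wrist('w7');s=f['state'];print(s['force'],s['grip_width'])
t=grab_frame('top');g=grab_frame('side');pickle.dump((t,g),open('tg7.pkl','wb'))
# expected for a racked roller
yaw=.272;ax=np.array([np.cos(yaw),np.sin(yaw),0]);O=np.array([.4968,-.0013,.0885])
c=f['color'].astype(int);m=((c[...,0]>90)&(c[...,2]<70)&(c[...,1]>80)).astype(np.uint8)
n,l,st,ce=cv2.connectedComponentsWithStats(m);i=1+np.argmax(st[1:,4]);print(st[i])
ay=np.array([-ax[1],ax[0],0])
for d in(.025,-.025):print('rim exp',proj(f,O+.055*ax+d*ay))
print('end exp',proj(f,O+.085*ax+[0,0,.006]),proj(f,O+.055*ax+[0,0,.025]))
for r in range(140,156,2):
    q=np.nonzero(m[r,200:440])[0]; print(r,q.min()+200 if len(q) else None,q.max()+200 if len(q) else None)
u=316; print([int(c[r,u].sum()) for r in range(50,100)])
E
```

```text
[-0.29242623 -0.42222096 -0.25968894] 0.08573211147527311
[  260   147   111   205 19029]
rim exp [260.75167969 140.51204867]
rim exp [373.29681137 140.70668468]
end exp [317.37768445  66.15494875] [317.47764247 146.55905942]
140 None None
142 None None
144 None None
146 None None
148 261 370
150 260 370
152 260 370
154 260 370
[234, 234, 233, 237, 235, 236, 239, 238, 237, 236, 237, 235, 236, 234, 235, 235, 234, 235, 280, 441, 491, 490, 490, 491, 493, 491, 492, 493, 494, 493, 331, 301, 301, 301, 299, 301, 299, 301, 301, 298, 299, 297, 298, 299, 299, 299, 297, 299, 299, 298]
```

Released: roller is seated, centred to about 1 mm. Next, retreat straight up and go over to the knob.

Emit:
{"fn": "move_arm", "kwargs": {
  "plan": [
    [[0,0,-0.4,0,0,0,1],[0,0,-0.8,0,0,0,1],[0,0,-1,0,0,0,1],[0,0,-1,0,0,0,1],[0,0,-1,0,0,0,1],[0,0,-1,0,0,0,1],[0,0,-1,0,0,0,1],[0,0,-1,0,0,0,1],[0.5,0,0,0,0,0,1],[1,0,0,0,0,0,1]]
  ]
}}

```text
clock: 18.6
position: [0.5224, 0.0064, 0.2067]
tool_rot: [3.141, -0.001, 0.273]
force: [0.2, -0.1, -0.1]
grip_width: 0.0857
finger_force: 0.0
```

Emit:
{"fn": "move_arm", "kwargs": {
  "plan": [
    [[1,0,0,0,0,0,0.06],[1,0,0,0,0,0,0.06],[1,0,0,0,0,0,0.06],[1,0,0,0,0,0,0.06],[0.9,0,0,0,0,0,0.06],[0,0,0,0,0,-1,0.06],[0,0,0,0,0,-1,0.06],[0,0,0,0,0,-1,0.06],[0,0,0,0,0,-1,0.06],[0,0,0,0,0,-1,0.06]]
  ]
}}

```text
clock: 19.6
position: [0.6166, 0.0333, 0.2054]
tool_rot: [-3.141, 0.0, 0.802]
force: [-0.2, 0.9, -0.3]
grip_width: 0.0453
finger_force: 0.0
```

Emit:
{"fn": "move_arm", "kwargs": {
  "plan": [
    [[0,0,0,0,0,-1,0.06],[0,0,0,0,0,-1,0.06],[0,0,0,0,0,-1,0.06],[0,0,0,0,0,-1,0.06],[0,0,0,0,0,-1,0.06],[0,0,0,0,0,-1,0.06],[0,0,0,0,0,-1,0.06],[0,0,0,0,0,-1,0.06],[0,0,0,0,0,0,0.06],[0,0,0,0,0,0,0.06]]
  ]
}}

```text
clock: 20.6
position: [0.6165, 0.0332, 0.2054]
tool_rot: [-3.141, -0.0, 1.632]
force: [-0.7, -0.6, -0.1]
grip_width: 0.0454
finger_force: 0.0
```

```bash
python3 - <<'E'
from h import *
f=wrist('w8');print(need(.6165,.0325,1.67))
# roller check and red mask
c=f['color'].astype(int);m=((c[...,0]>110)&(c[...,1]<90)&(c[...,2]<90)).astype(np.uint8)
n,l,st,ce=cv2.connectedComponentsWithStats(m)
for i in range(1,n):
    if st[i,4]>100:print(st[i],ce[i])
O=np.array([.6165,.0325]);a=-1.47
u=np.array([np.cos(a),np.sin(a)]);v=np.array([-u[1],u[0]])
for p in((-.023,-.007),(-.023,.007),(.023,.007),(.023,-.007)):print('bar exp',proj(f,[*(O+p[0]*u+p[1]*v),.146]))
for p in((.058,-.006),(.058,.006)):print('tongue exp',proj(f,[*(O+p[0]*u+p[1]*v),.104]))
for r in range(st[1:,1].min(),400,8):
    q=np.nonzero(m[r])[0]
    if len(q):print(r,q.min(),q.max(),len(q))
E
```

```text
(array([0.61656109, 0.03318153, 0.20554486]), array([-3.14129914e+00, -9.41404981e-05,  1.63195146e+00]), 'shift', array([-3.38261165e-02, -5.13159903e-03, -1.67823579e-06]), 'wz', np.float64(-0.36333682422568747))
[ 487  102   72  137 4949] [521.93372398 169.41038594]
[311 183  13  51 564] [317.14007092 207.79609929]
[311 234  16  21 253] [319.04743083 244.61264822]
bar exp [305.02135095 180.25905266]
bar exp [323.9240362  179.52698535]
bar exp [325.81422308 237.27909021]
bar exp [307.90627275 237.9292095 ]
tongue exp [311.78562466 255.12025076]
tongue exp [324.51860537 254.66691123]
102 522 525 4
110 519 557 39
118 517 554 38
126 515 552 38
134 513 550 38
142 511 548 38
150 509 545 37
158 507 544 38
166 505 541 37
174 503 539 37
182 501 537 37
190 311 534 48
198 312 532 47
206 312 530 48
214 312 528 48
222 313 525 47
230 313 523 47
238 313 520 16
246 313 325 13
254 314 324 11
```

Emit:
{"fn": "move_arm", "kwargs": {
  "plan": [
    [[-0.03,0,0.5,0,0,-0.3,0.06],[0,0,1,0,0,0,0.06],[0,0,1,0,0,0,0.06],[0,0,0.8,0,0,0,0.06],[0,0,0.7,0,0,0,0.06],[0,0,0.45,0,0,0,0.06],[0,0,0,0,0,0,0.06],[0,0,0,0,0,0,0.06],[0,0,0,0,0,0,0.06],[0,0,0,0,0,0,0.06]]
  ]
}}

```text
clock: 21.65
position: [0.617, 0.0326, 0.1173]
tool_rot: [3.141, 0.0, 1.666]
force: [0.3, -0.2, 0.5]
grip_width: 0.0455
finger_force: 0.0
```

Emit:
{"fn": "move_arm", "kwargs": {
  "plan": [
    [[0,0,0,0,0,0,-1],[0,0,0,0,0,0,-1],[0,0,0,0,0,0,-1],[0,0,0,0,0,0,-1],[0,0,0,0,0,0,-1],[0,0,0,0,0,0,-1],[0,0,0,0,0,0,-1],[0,0,0,0,0,0,-1],[0,0,0,0,0,0,-1],[0,0,0,0,0,0,-1]]
  ],
  "grip_force": 35
}}

```text
clock: 22.65
position: [0.6179, 0.0327, 0.1172]
tool_rot: [3.139, -0.0, 1.667]
force: [7.0, 0.5, -1.3]
grip_width: 0.0125
finger_force: 36.7
```

Emit:
{"fn": "move_arm", "kwargs": {
  "plan": [
    [[0,0.06,0,0,0,0,-1],[0,0,0,0,0,0.4,-1],[0,0,0,0,0,0.7,-1],[0,0,0,0,0,0.8,-1],[0,0,0,0,0,0.8,-1],[0,0,0,0,0,0.8,-1],[0,0,0,0,0,0.8,-1],[0,0,0,0,0,0.8,-1],[0,0,0,0,0,0.8,-1],[0,0,0,0,0,0.8,-1]]
  ]
}}

```text
clock: 23.65
position: [0.6176, 0.0329, 0.1172]
tool_rot: [-3.141, 0.0, 0.962]
force: [-3.9, 0.6, 8.5]
grip_width: 0.0124
finger_force: 37.8
```

```bash
python3 -c "
from h import *
s=observe();print(s['position'],s['tool_rot'],s['force'],s['moment'],s['grip_width'],s['qpos'])"
```

```text
[0.61758826 0.03285024 0.11717393] [-3.14137634e+00  1.47565271e-04  9.61583841e-01] [-3.9278093   0.55291922  8.51287544] [0.10006557 1.0110707  0.02763897] 0.012400332360630482 [ 0.09229209  0.63453423 -0.35773336  1.68367022  0.27416136  0.87334721
 -0.98810297]
```

Emit:
{"fn": "move_arm", "kwargs": {
  "plan": [
    [[0,0,0,0,0,0.8,-1],[0,0,0,0,0,0.8,-1],[0,0,0,0,0,0.8,-1],[0,0,0,0,0,0.8,-1],[0,0,0,0,0,0.8,-1],[0,0,0,0,0,0.8,-1],[0,0,0,0,0,0.7,-1],[0,0,0,0,0,0.6,-1],[0,0,0,0,0,0.4,-1],[0,0,0,0,0,0,-1]]
  ]
}}

```text
clock: 24.65
position: [0.6172, 0.0334, 0.1172]
tool_rot: [-3.141, 0.001, 0.283]
force: [-6.3, 2.3, 9.8]
grip_width: 0.0128
finger_force: 37.9
```

```bash
python3 -c "
from h import *
s=observe();print(s['position'],s['tool_rot'],s['force'],s['moment'],s['grip_width'],s['qpos'])"
```

```text
[0.61724475 0.03338454 0.11716636] [-3.14095138e+00  7.46625289e-04  2.83012859e-01] [-6.32736851  2.33542993  9.7857117 ] [ 0.5020986   1.40517028 -0.09477541] 0.012770469506183066 [-0.02477231  0.61845213 -0.18404849  1.69074589  0.14143533  0.84621766
 -1.55726756]
```

Emit:
{"fn": "move_arm", "kwargs": {
  "plan": [
    [[0,0,0,0,0,0.2,-1],[0,0,0,0,0,0,-1],[0,0,0,0,0,0,-0.3],[0,0,0,0,0,0,-0.3],[0,0,0,0,0,0,-0.3],[0,0,0,0,0,0,-0.3],[0,0,0,0,0,0,-0.3],[0,0,-0.4,0,0,0,-0.3],[0,0,-0.8,0,0,0,-0.3],[0,0,-1,0,0,0,-0.3]]
  ]
}}

```text
clock: 25.65
position: [0.6175, 0.0327, 0.1612]
tool_rot: [-3.141, 0.001, 0.263]
force: [-0.2, -0.1, 0.0]
grip_width: 0.0299
finger_force: 0.0
```

Emit:
{"fn": "move_arm", "kwargs": {
  "plan": [
    [[0,0,-1,0,0,0,-0.3],[0,0,-1,0,0,0,-0.3],[0,0,-1,0,0,0,-0.3],[0,0,0,0,0,0,-0.3],[0,0,0,0,0,0,-0.3],[0,0,0,0,0,0,-0.3],[0,0,0,0,0,0,-0.3],[0,0,0,0,0,0,-0.3],[0,0,0,0,0,0,-0.3],[0,0,0,0,0,0,-0.3]]
  ]
}}

```text
clock: 26.65
position: [0.6178, 0.0327, 0.2205]
tool_rot: [-3.141, 0.0, 0.263]
force: [0.9, 0.1, 0.0]
grip_width: 0.0299
finger_force: 0.0
```

Emit:
{"fn": "move_arm", "kwargs": {
  "plan": [
    [[0,1,0,0,0,0,-0.3],[0,1,0,0,0,0,-0.3],[0,1,0,0,0,0,-0.3],[0,1,0,0,0,0,-0.3],[0,1,0,0,0,0,-0.3],[0,1,0,0,0,0,-0.3],[0,1,0,0,0,0,-0.3],[0,1,0,0,0,0,-0.3],[0,1,0,0,0,0,-0.3],[0,0,0,0,0,0,-0.3]]
  ]
}}

```text
clock: 27.65
position: [0.6647, -0.1446, 0.2204]
tool_rot: [3.14, 0.001, 0.26]
force: [-0.6, -0.1, 0.3]
grip_width: 0.0299
finger_force: 0.0
```

```bash
python3 - <<'E'
from h import *
s=observe();print(s['position'],s['tool_rot'],s['force'])
yaw=.272;ax=np.array([np.cos(yaw),np.sin(yaw),0]);ay=np.array([-ax[1],ax[0],0]);O=np.array([.4968,-.0013,0]);K=np.array([.6178,.033,0])
for nm in('top','side'):
    _,f=snap(nm,f'pics/{nm}9.png');c=f['color'].astype(int)
    for lab,m in(('red',(c[...,0]>110)&(c[...,1]<70)&(c[...,2]<70)),('yel',(c[...,0]>100)&(c[...,2]<80)&(c[...,1]>90))):
        n,l,st,ce=cv2.connectedComponentsWithStats(m.astype(np.uint8))
        for i in range(1,n):
            if 12<st[i,4]<1500:print(nm,lab,st[i],ce[i].round(1))
    print('bar exp',[proj(f,K+d*ax+[0,0,.146]).round(1) for d in(-.023,.023)],'tongue tip',proj(f,K-.058*ax+[0,0,.104]).round(1),'roller',proj(f,O+[0,0,.1]).round(1),'rubber ends',[proj(f,O+d*ax+[0,0,.1]).round(1) for d in(-.055,.055)])
    if nm=='top':
        v,u=np.nonzero(((c[...,0]>110)&(c[...,1]<70)&(c[...,2]<70))[140:200,295:345]);
        p=np.c_[u,v].astype(np.float32);print('red axis',cv2.fitLine(p,cv2.DIST_L2,0,.01,.01).ravel(),p.min(0)+[295,140],p.max(0)+[295,140])
E
```

```text
[ 0.66473364 -0.14457223  0.22035821] [3.14038112e+00 6.26454506e-04 2.60096107e-01] [-0.57930598 -0.11546064  0.31614865]
top red [285  85  52  16 700] [310.6  92.9]
top red [310 157   7  16  70] [312.7 165.1]
top red [314 174   4   9  20] [315.3 177.2]
top yel [635 149   5 102 262] [637.9 211.7]
top yel [  20  165   89  114 1191] [ 72.1 230.9]
top yel [  0 174   5  16  33] [  1.5 181. ]
top yel [ 23 184  11  14  72] [ 29.9 191.3]
top yel [312 191  26  43 699] [324.3 211.5]
top yel [ 35 222   1  13  13] [ 35. 228.]
top yel [204 257  19  31 366] [213.2 272.1]
top yel [ 42 322  14  29  76] [ 51. 338.]
top yel [ 15 324  19  25 131] [ 19.5 337.6]
top yel [ 26 325   3   8  14] [ 26.6 328.5]
top yel [ 46 383  15  17  44] [ 55.  394.6]
bar exp [array([315.1, 172.4]), array([310.8, 155.7])] tongue tip [318.6 186.9] roller [324.8 210.9] rubber ends [array([329.7, 230.5]), array([319.9, 191.5])]
red axis [ 0.21544911  0.97651505 18.43617    28.468084  ] [310. 157.] [318. 186.]
side red [144   1  21  10  85] [153.    5.4]
side red [162   0  10   9  46] [166.3   3.1]
side red [470   0  22   7  
[... 12191 characters left out ...]
5]
side red [  0 240   6   6  18] [  2.8 242.6]
side red [ 31 243  17  11  58] [ 38.3 248.5]
side yel [534 127   5   6  15] [536.  128.8]
side yel [418 136  43  17 124] [439. 145.]
side yel [356 200  43  18 179] [378.1 208.7]
side yel [317 207  38  17 336] [335.4 215.2]
side yel [264 256  13  17  65] [268.7 265.5]
side yel [275 258   4   6  16] [276.9 260.8]
side yel [149 275  22  16  36] [158.9 281.9]
side yel [297 277  21  14 100] [308.8 283.4]
side yel [301 300  32  24 209] [315.6 312. ]
side yel [ 83 313  10  11  25] [ 87.3 317.5]
bar exp [array([305.2, 189.9]), array([292. , 187.5])] tongue tip [315.8 203.5] roller [335.9 208.3] rubber ends [array([352.6, 211.5]), array([319.6, 205.3])]
```

The tongue tip is at (318,186), against (318.6,186.9) expected when locked. The roller centroid is at (324.3,211.5), against (324.8,210.9) expected. The arm is clear, so I'm handing in.

```bash
python3 -c "
from h import *
print(job_done())"
```

```text
the job is handed in; nothing more can be done
None
```

I set the yellow roller on the green stand within about 1–2 mm of centre by camera, released it, then turned the red knob to its locked position; I handed the job in at about 28 s with the arm clear and don't have the verdict.

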